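# Show the unread mite slide in the press-to-light viewer

## Task

Three clear deep-well slides for the red-mite check lie on the drying mat: two have been read and lie turned over, and one still lies label up. Tell it by the small clipped corner at the frosted end: with the frosted end pointing away from you, the clipped corner is on the right if the label is up and on the left if the slide is turned over. Pick up the slide that lies label up, push it into the mouth of the slide viewer, clear end first and label still up, until the sprung carriage inside is fully home, and finish while still gripping it and keeping it pressed in; leave the two read slides where they lie.

Things in the scene. Friction and masses are not known exactly. Their poses are not given: they have to be found in the camera images.
- slide: the slide to show, label up: clear plate, 76 x 30 x 8 mm, 35 g. Origin: centre of the underside; +z up; +x along the length from the frosted end (x = -38 mm) to the clear end (+38 mm). A faint band, seen from both faces, marks 22 mm at the frosted end; the corner at x = -38, y = +15 mm is clipped at 45 degrees by 8 mm. Grip the long edges, 30 mm apart, best at x = -19 mm
- read_a: a slide already read, lying turned over on the mat: same size, mirror image (origin: centre of the face it lies on, +z up, frosted end at x = -38 mm, clipped corner at x = -38, y = -15 mm; label on the underside)
- read_b: the other slide already read, the same as read_a
- mat: black rubber drying mat, 215 x 200 x 5 mm, fixed in each run; origin: centre of its underside. The slides lie on its top, 5 mm above the table, about 11 cm from one another, each turned any way
- viewer: grey press-to-light slide viewer, 120 x 90 mm, fixed; origin: centre of its underside, +x the way the slide goes in. Mouth at x = -60 mm, facing the robot. Inside, a level channel along y = 0, 33 mm wide, floor 28 mm above the table, roofed 39.5 mm above the table from x = -43 mm on; funnel cheeks from x = -64 mm. A magnifier on top (centre x = -20 mm, 67 mm across) reaches 76 mm above the table
- viewer_mouth (a point): middle of the mouth, on the channel floor (28 mm above the table, 60 mm before the viewer's origin)
- slide_frost (a point): point on the slide 4 mm from the frosted end, in the middle of its width and thickness
- carriage (a joint): sprung carriage in the channel; the clear end of the slide meets it 25 mm inside the mouth and pushes it along +x: 0 = at rest, 0.010 m = fully home at its stop (clear end 35 mm inside the mouth, 41 mm of the slide standing out). The spring pushes back with 2.5 N at rest, 5 N fully home
Mind the look-alikes: they are no part of the job. What is shaped like the slide but purple is not meant.

How it is judged:
By the outcome, as a careful person would: the job done as asked, in the order asked, and still so for the second after the job is handed in, while the arm keeps its last pose, push and grip.
It also fails if it takes over 40 s, if anything falls off the work surface, if the arm or the gripper's body presses on something with over 40 N, if the wrist force passes 120 N, or if a joint passes its speed limit or range.

## Robot

A 6-joint arm with a two-finger parallel gripper is mounted at the origin on a cart in front of the work surface, level with it; the furniture and walls round the work are solid. World frame = base frame: x ahead of the robot, y to its left, z up, the work surface at z = 0. Lengths are in mm, angles in rad, forces in N, time in s.
With the tool pointing down it reaches from about 275 to 750 mm from the base axis. Payload 10.2 kg.
Tool frame: the origin (TCP) lies midway between the tips of the shut fingers; the grasp point (between the pads) lies ctrl.pinch_z behind it (ctrl.pinch_z is the distance from the TCP to the grasp point, in mm); z points along the fingers, y is the line along which they close (so a half turn about z gives the same grasp; the last joint's range is limited). The gripper opens to 88 mm and grips with 3 to 60 N. Pads are 18 mm wide; open, the fingers measure 123 mm over their backs; the gripper's body (75 mm by 187 mm) begins 45 mm behind the grasp point.
Start: joints at [1.017, 0.313, 1.498, -0, 1.331, -0.223], TCP at [170.533, 496.538, 238.72] pointing down, gripper open.
Joint ranges: [-2.94, 2.94], [-0.97, 2.17], [0.19, 2.56], [-1.23, 4.37], [0.02, 3.11], [-2.88, 2.88]. Speed limits (rad/s): [2.39, 2.39, 3.01, 3.14, 3.14, 3.14].

## Interface

Orientations are given as a unit quaternion [w, x, y, z].
In Python, from plant import ctrl gives the robot as it stands.
- The arm moves only by the tool apply_moves, never from a script. Its argument "rows" is a list of rows, each a list of 3 entries, a list of its own where there are three numbers: the turn, a rotation vector about the tool's x, y, z in units of 4 degrees (1.0 is 4 degrees), then the shift along the tool's x, y, z in units of 30 mm (1.0 is 30 mm), then the opening, from 0 (shut) to 1 (fully open). A call has 1 to 5 rows; each row shifts and turns the commanded pose from where the row before left it, along the tool's axes as they then stand; what a row does not reach is not made up. A row lasts 1/10 s, in which the tool goes at most 50 mm and 8.59 degrees, less where a joint would pass 70% of its speed; a pose out of reach is approached as far as the arm can. A call with a number of a shift or a turn outside -1 to 1 is refused whole. A call with a gripper value outside its range is refused whole. The fingers move at their own pace and stop on an object; "newtons" is the grip in N (left out, the last holds). Time passes only in rows, so rows that do not move let the fingers close. It gives the time, the measured TCP pose, the force, the opening and the grip force at its end, in the units of the state.
- ctrl.read_state(): the state, without advancing time (a new reading comes with each control period).
- ctrl.snapshot(name): name is "side" or "top" or "wrist"; returns the picture (384x512x3 uint8, red, green, blue); there is no depth.
- ctrl.calibration(name): a dict with "fx", "fy", "cx", "cy" (pixels), "T" (4x4, takes a point from camera to world coordinates). Camera axes: x right, y up, looking along -z (the intrinsics and any distortion apply to the point x, -y, -z); pixel columns grow to the right and rows downward; lengths in mm; the calibration is good to about 2 mm. A picture is of the moment at which its call begins: read the wrist's pose just before it. calibration takes no time and is no camera call; for the wrist camera it gives the pose at the moment of the call.
- ctrl.sign_off(): hands the job in; it is judged then, once.
Trained networks look in the newest picture that a camera, given by its name, has taken for a name from the list of things; names that differ only in an ending like _2 or _b are one class to them, and where a whole thing is asked for, a point or a joint stands for the part that bears it (a point fixed in the world has none). Each returns a list of dicts, best first, with "conf" (0 to 1); they miss things now and then, are a little off and sometimes report something else, mostly with a low value. They report only what shows in the picture. A call takes as long as a camera call. They do not tell look-alikes from the thing itself.
- ctrl.boxes_of(query, camera): "location" ([x, y, z] in mm, in world coordinates, good to about 4 mm: the middle of the surface that is visible of it).
The state is a dict: "t": time; "qpos": joint angles; "joint_vel": joint speeds; "joint_efforts": joint torques, N m; "ee_pos": TCP position; "eef_rot": TCP orientation; "force": force on the tool from outside, world axes, zero at the start; "moment": the same for the moment, N m; "width": finger opening in mm; "grip_force": force on a finger pad.
Only numpy, scipy, OpenCV 4.12 (cv2) and the standard library are available. Lean on these libraries where they do the work, as an engineer would, in place of code of your own. Each camera call takes 0.05 s, during which the arm holds its last target. There are 200 camera calls.

## Working session

There is one attempt and no reset: what is moved stays moved. The work goes in short steps, Python scripts to look and compute and a tool call to move; the robot and the scene stay as the last step left them, time stands still between calls to the robot, and variables do not carry over. Pictures are saved under pics/ and viewed, at most 11 in all, crops included, and the job is handed in when it is done.

Besides the shell and the picture viewer there is one more tool, called after ">>>" as name(argument=value, ...), one argument or row to a line, values as JSON. apply_moves: Moves the arm, as the interface text tells. Its arguments: {"type":"object","properties":{"rows":{"type":"array"},"newtons":{"type":"number"}},"required":["rows"]}

```bash
mkdir -p pics; ls; cat > h.py <<'E'
import numpy as np,cv2
from plant import ctrl
def snap(cam,name,crop=None,scale=1):
    im=ctrl.snapshot(cam)
    out=im if crop is None else im[crop[1]:crop[3],crop[0]:crop[2]]
    cv2.imwrite(f'pics/{name}.png',cv2.resize(out[:,:,::-1],None,fx=scale,fy=scale,interpolation=cv2.INTER_CUBIC)); return im
def ray(cal,u,v,z):
    d=np.array([(u-cal['cx'])/cal['fx'],-(v-cal['cy'])/cal['fy'],-1]); T=np.array(cal['T'])
    d=T[:3,:3]@d; o=T[:3,3]; return o+d*(z-o[2])/d[2]
def proj(cal,p):
    T=np.array(cal['T']); q=T[:3,:3].T@(np.array(p)-T[:3,3]); return [cal['cx']+cal['fx']*q[0]/-q[2],cal['cy']+cal['fy']*-q[1]/-q[2]]
E
python3 - <<'E'
from h import *
np.set_printoptions(precision=3,suppress=True)
print(ctrl.read_state(),ctrl.pinch_z)
for c in ['top','side','wrist']:
    cal=ctrl.calibration(c); print(c,cal)
    im=snap(c,c+'0',None,1.5)
    for q in ['slide','viewer','mat']:
        print(q,[(np.round(b['location'],0),round(b['conf'],2)) for b in ctrl.boxes_of(q,c)])
E
```

```text
pics
{'t': 0.0, 'qpos': array([ 1.017,  0.313,  1.498, -0.   ,  1.331, -0.223]), 'joint_vel': array([ 0.   , -0.   ,  0.001,  0.001, -0.   ,  0.   ]), 'joint_efforts': array([  0.   , -40.221, -25.226,   0.069,   0.035,  -0.   ]), 'ee_pos': array([170.395, 496.327, 238.176]), 'eef_rot': array([-0.   ,  0.165,  0.986, -0.001]), 'force': array([-0.58 ,  0.374,  0.036]), 'moment': array([-0.006, -0.055,  0.004]), 'grip_force': 0.0, 'width': 88.3920997839442} 18.700000000000003
top {'fx': 465.88490318844117, 'fy': 465.88490318844117, 'cx': 247.90251582682342, 'cy': 197.613079110283, 'T': array([[  0.003,   0.985,  -0.17 , 341.034],
       [ -1.   ,   0.004,   0.006, 198.425],
       [  0.007,   0.17 ,   0.985, 947.209],
       [  0.   ,   0.   ,   0.   ,   1.   ]])}
slide [(array([449., 417.,   8.]), 0.83), (array([452., 192.,  14.]), 0.65)]
viewer [(array([594.,   6.,  48.]), 0.82)]
mat [(array([510., 237.,   8.]), 0.59)]
side {'fx': 459.59020593056044, 'fy': 459.59020593056044, 'cx': 248.7548429378778, 'cy': 188.0066952951305, 'T': array([[ -0.851,  -0.33 ,   0.407, 912.872],
       [  0.524,  -0.504,   0.687, 857.367],
       [ -0.022,   0.798,   0.602, 636.305],
       [  0.   ,   0.   ,   0.   ,   1.   ]])}
slide [(array([453., 425.,  14.]), 0.7), (array([461., 199.,  16.]), 0.63), (array([459., 297.,  13.]), 0.53)]
viewer [(array([612.,  21.,  46.]), 0.85)]
mat [(array([568., 244.,  12.]), 0.65), (array([524., 253.,   4.]), 0.61)]
wrist {'fx': 327.03851912556553, 'fy': 327.03851912556553, 'cx': 255.82628229202794, 'cy': 186.6860121384178, 'T': array([[  0.324,  -0.908,  -0.267, 101.405],
       [  0.946,   0.31 ,   0.093, 520.182],
       [ -0.001,  -0.283,   0.959, 384.438],
       [  0.   ,   0.   ,   0.   ,   1.   ]])}
slide [(array([443., 420.,   9.]), 0.71)]
viewer []
mat [(array([411., 300.,   6.]), 0.98)]
```

View pics/top0.png

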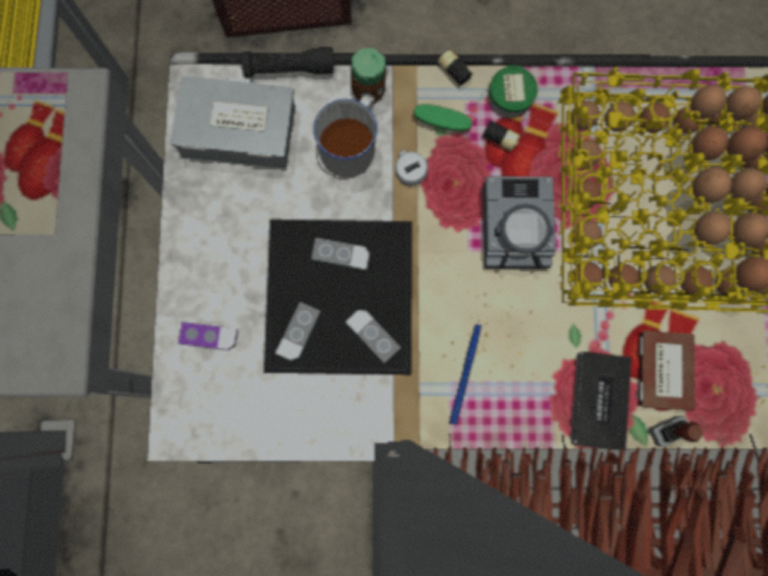

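View pics/side0.png

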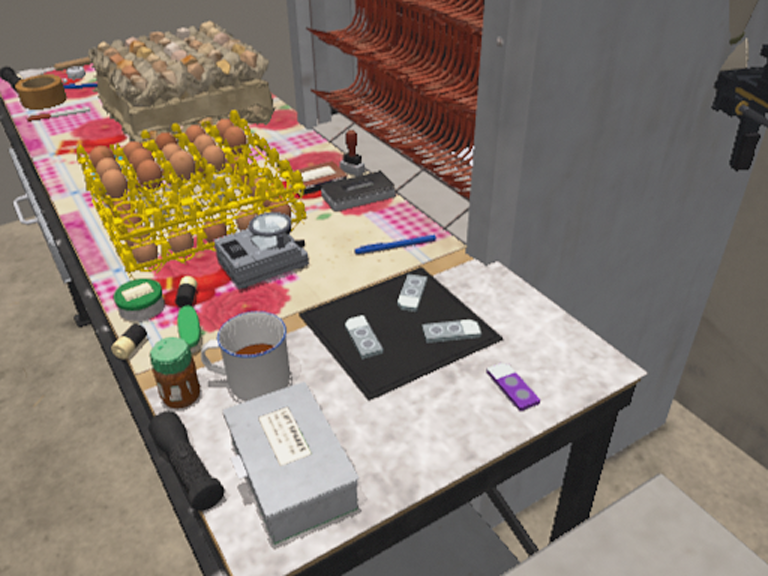

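The top view shows three slides on the mat, at (340,253), (298,332) and (373,336) in the 1.5x picture. The purple look-alike is at (207,336) off the mat, and the viewer is at (518,223) with its mouth toward the robot. I'll crop in on the mat to see the clipped corners.

```bash
python3 - <<'E'
from h import *
np.set_printoptions(precision=1,suppress=True)
a=np.mean([ctrl.snapshot('top').astype(float) for _ in range(3)],0).astype(np.uint8)
cv2.imwrite('pics/topcrop.png',cv2.resize(a[140:255,170:282,::-1],None,fx=5,fy=5,interpolation=cv2.INTER_CUBIC))
cv2.imwrite('pics/viewer.png',cv2.resize(a[110:190,310:380,::-1],None,fx=6,fy=6,interpolation=cv2.INTER_CUBIC))
np.save('top.npy',a)
cal=ctrl.calibration('top')
for u,v in [(340,253),(298,332),(373,336),(207,336),(268,220),(412,220),(412,373),(265,372)]: print(ray(cal,u/1.5,v/1.5,13)[:2])
E
```

```text
[562.6 236.7]
[453.5 291.9]
[448.5 191.1]
[447.6 413.8]
[608.9 336.6]
[609.9 137.6]
[399.1 139. ]
[399.8 334.7]
```

View pics/topcrop.png

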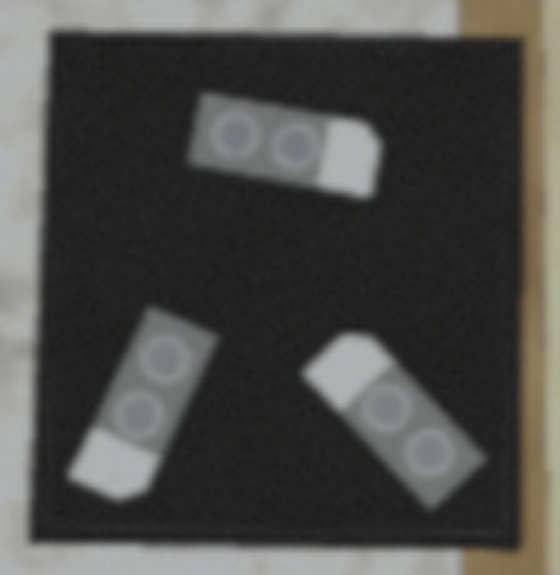

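View pics/viewer.png

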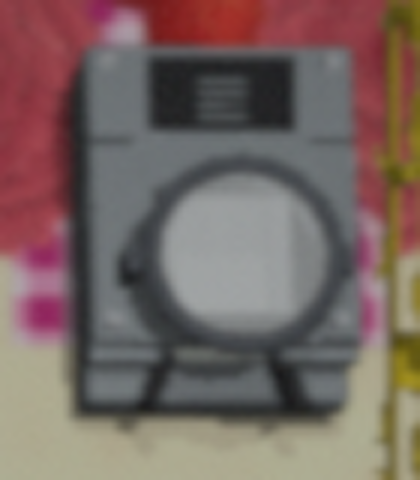

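In the crop, the top slide (frosted end right, clip at (372,125)) and the lower left slide (frosted end down, clip at (140,495)) both have the clip on the left, so they are turned over. The lower right slide has its frosted end up-left, with the clip at (362,335) on its right and a sharp corner at (302,372). That one is label up, so it is the target. The viewer's front edge is at about (80..345, 410) in its crop.

```bash
python3 - <<'E'
from h import *
np.set_printoptions(precision=1,suppress=True)
a=np.load('top.npy'); cal=ctrl.calibration('top')
c=a[140:255,170:282]; g=cv2.resize(cv2.cvtColor(c,cv2.COLOR_RGB2GRAY),None,fx=5,fy=5,interpolation=cv2.INTER_CUBIC)
b=(g>72).astype(np.uint8)
n,l,s,_=cv2.connectedComponentsWithStats(b)
for i in range(1,n):
    if 3000<s[i,4]<30000:
        P=np.argwhere(l==i)[:,::-1]; W=np.array([ray(cal,(u+.5)/5-.5+170,(v+.5)/5-.5+140,13)[:2] for u,v in P])
        r=cv2.minAreaRect(W.astype(np.float32)); box=cv2.boxPoints(r)
        # frost = bright
        br=np.array([g[v,u] for u,v in P])>150
        d=W[~br].mean(0)-W[br].mean(0)
        L=box[1]-box[0]; M=box[2]-box[1]; ax=L if np.hypot(*L)>np.hypot(*M) else M; ax=ax/np.hypot(*ax); ax*=np.sign(ax@d)
        print(s[i,4],np.array(r[0]),r[1],'yaw',np.degrees(np.arctan2(ax[1],ax[0])),'grasp',np.array(r[0])-19*ax)
# viewer mouth line and sides, crop6 offset (310,110), front edge top
for name,(u,v),z in [('bodyFL',(80,410),40),('bodyFR',(340,410),40),('backL',(92,50),45),('backR',(352,48),45)]:
    print(name,ray(cal,u/6+310,v/6+110,z))
print([(np.round(b['location'],0),round(b['conf'],2)) for b in ctrl.boxes_of('viewer_mouth','top')])
im=snap('side','sidecrop',(60,70,280,220),3.5)
E
```

```text
14106 [563.3 235.8] (78.95425415039062, 33.544517517089844) yaw 78.34907 grasp [559.5 217.2]
14914 [453.8 292.7] (33.45702362060547, 78.40630340576172) yaw -25.227655 grasp [436.6 300.8]
14837 [451.9 192. ] (78.45745849609375, 33.13880157470703) yaw -135.60059 grasp [465.4 205.3]
bodyFL [537.4  42.8  40. ]
bodyFR [537.8 -43.7  40. ]
backL [660.6  36.6  45. ]
backR [661.8 -51.4  45. ]
[(array([595.,   5.,  45.]), 0.81)]
```

View pics/sidecrop.png

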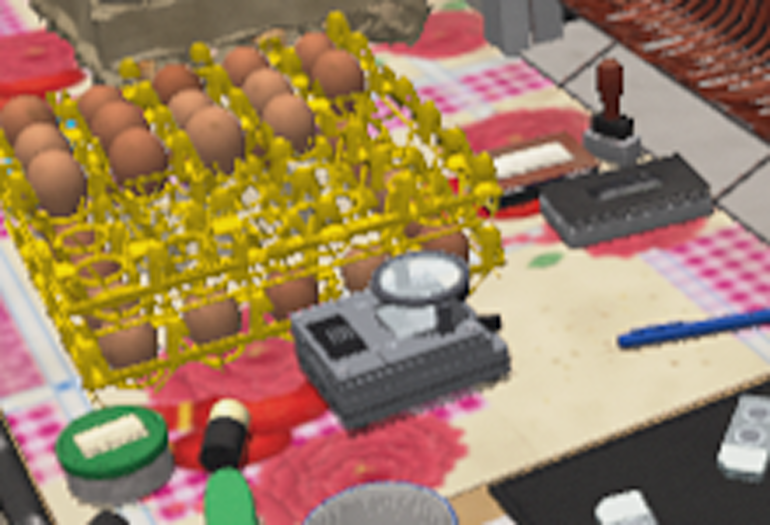

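The side crop shows a two-layer egg tray beside the viewer. Its near corner post runs from (490,265) up to (485,190), and the viewer's mouth side faces right. The gripper body may overhang the tray, so I'll triangulate its height.

```bash
python3 - <<'E'
from h import *
np.set_printoptions(precision=1,suppress=True)
ct=ctrl.calibration('top'); cs=ctrl.calibration('side')
for z in [0,20,40,60,80,100,120]:
    print(z,'top corner',ray(ct,378,202,z)[:2],'side top',ray(cs,60+487/3.5,70+188/3.5,z)[:2],'side bottom',ray(cs,60+490/3.5,70+265/3.5,z)[:2], 'magn', ray(ct,310+243/6,110+255/6,z)[:2], ray(cs,60+420/3.5,70+280/3.5,z)[:2])
E
```

```text
0 top corner [496.6 -75.8] side top [ 441.2 -204.2] side bottom [492.7 -96.6] magn [601.8 -22.5] [ 545.8 -106.6]
20 top corner [493.3 -70. ] side top [ 456.1 -170.8] side bottom [505.9 -66.7] magn [596.3 -17.9] [557.3 -76.3]
40 top corner [490.  -64.2] side top [ 470.9 -137.4] side bottom [519.1 -36.7] magn [590.8 -13.2] [568.9 -46. ]
60 top corner [486.8 -58.4] side top [ 485.7 -104.1] side bottom [532.4  -6.7] magn [585.3  -8.5] [580.4 -15.7]
80 top corner [483.5 -52.6] side top [500.5 -70.7] side bottom [545.6  23.3] magn [579.8  -3.9] [592.   14.6]
100 top corner [480.2 -46.8] side top [515.4 -37.3] side bottom [558.8  53.3] magn [574.3   0.8] [603.5  44.9]
120 top corner [476.9 -41. ] side top [530.2  -4. ] side bottom [572.   83.3] magn [568.7   5.5] [615.   75.2]
```

```bash
cat >> h.py <<'E'
from scipy.spatial.transform import Rotation as R
def tool():
    s=ctrl.read_state(); q=s['eef_rot']; return s, np.array(s['ee_pos']), R.from_quat([q[1],q[2],q[3],q[0]])
def plan(goal,yaw,n):
    "straight path to goal with tool x at yaw (deg), pointing down; per row tool shift"
    s,p,r=tool(); x=r.as_matrix()[:,0]; y0=np.degrees(np.arctan2(x[1],x[0])); dy=(yaw-y0+180)%360-180
    print('yaw0',y0,'turn units about tool z per row',-dy/4/n)
    for i in range(n):
        a=np.radians(y0+dy*i/n); M=np.array([[np.cos(a),np.sin(a),0],[np.sin(a),-np.cos(a),0],[0,0,-1]])
        print(i,np.round(M.T@((np.array(goal)-p)/n)/30,2))
E
python3 - <<'E'
from h import *
plan([465.4,205.3,110],44.4,30)
E
```

```text
yaw0 161.0474616228759 turn units about tool z per row 0.9720621801906323
0 [-0.41 -0.2   0.14]
1 [-0.43 -0.17  0.14]
2 [-0.44 -0.14  0.14]
3 [-0.45 -0.11  0.14]
4 [-0.45 -0.08  0.14]
5 [-0.46 -0.05  0.14]
6 [-0.46 -0.02  0.14]
7 [-0.46  0.01  0.14]
8 [-0.46  0.04  0.14]
9 [-0.45  0.07  0.14]
10 [-0.45  0.11  0.14]
11 [-0.44  0.14  0.14]
12 [-0.43  0.16  0.14]
13 [-0.42  0.19  0.14]
14 [-0.4   0.22  0.14]
15 [-0.39  0.25  0.14]
16 [-0.37  0.27  0.14]
17 [-0.35  0.3   0.14]
18 [-0.33  0.32  0.14]
19 [-0.31  0.34  0.14]
20 [-0.28  0.36  0.14]
21 [-0.26  0.38  0.14]
22 [-0.23  0.4   0.14]
23 [-0.2   0.41  0.14]
24 [-0.18  0.43  0.14]
25 [-0.15  0.44  0.14]
26 [-0.12  0.45  0.14]
27 [-0.09  0.45  0.14]
28 [-0.05  0.46  0.14]
29 [-0.02  0.46  0.14]
```

>>> apply_moves(
  rows=[
    [[0, 0, 0.97], [-0.41, -0.2, 0.14], 0.7],
    [[0, 0, 0.97], [-0.43, -0.17, 0.14], 0.7],
    [[0, 0, 0.97], [-0.44, -0.14, 0.14], 0.7],
    [[0, 0, 0.97], [-0.45, -0.11, 0.14], 0.7],
    [[0, 0, 0.97], [-0.45, -0.08, 0.14], 0.7],
  ],
)

```text
t: 1.35
ee_pos: [220.1, 447.7, 217.6]
eef_rot: [0.0, 0.33, 0.944, 0.0]
force: [0.7, -1.1, -0.2]
width: 61.6
grip_force: 0.0
```

>>> apply_moves(
  rows=[
    [[0, 0, 0.97], [-0.46, -0.05, 0.14], 0.7],
    [[0, 0, 0.97], [-0.46, -0.02, 0.14], 0.7],
    [[0, 0, 0.97], [-0.46, 0.01, 0.14], 0.7],
    [[0, 0, 0.97], [-0.46, 0.04, 0.14], 0.7],
    [[0, 0, 0.97], [-0.45, 0.07, 0.14], 0.7],
  ],
)

```text
t: 1.85
ee_pos: [269.1, 399.1, 196.6]
eef_rot: [0.0, 0.484, 0.875, 0.0]
force: [0.5, -0.2, 0.4]
width: 62.1
grip_force: 0.0
```

>>> apply_moves(
  rows=[
    [[0, 0, 0.97], [-0.45, 0.11, 0.14], 0.7],
    [[0, 0, 0.97], [-0.44, 0.14, 0.14], 0.7],
    [[0, 0, 0.97], [-0.43, 0.16, 0.14], 0.7],
    [[0, 0, 0.97], [-0.42, 0.19, 0.14], 0.7],
    [[0, 0, 0.97], [-0.4, 0.22, 0.14], 0.7],
  ],
)

```text
t: 2.35
ee_pos: [318.3, 350.7, 175.6]
eef_rot: [0.0, 0.625, 0.781, 0.0]
force: [0.7, -0.1, 0.6]
width: 61.7
grip_force: 0.0
```

>>> apply_moves(
  rows=[
    [[0, 0, 0.97], [-0.39, 0.25, 0.14], 0.7],
    [[0, 0, 0.97], [-0.37, 0.27, 0.14], 0.7],
    [[0, 0, 0.97], [-0.35, 0.3, 0.14], 0.7],
    [[0, 0, 0.97], [-0.33, 0.32, 0.14], 0.7],
    [[0, 0, 0.97], [-0.31, 0.34, 0.14], 0.7],
  ],
)

```text
t: 2.85
ee_pos: [367.4, 302.1, 154.6]
eef_rot: [0.0, 0.747, 0.664, 0.0]
force: [-0.0, 0.0, 0.7]
width: 61.9
grip_force: 0.0
```

>>> apply_moves(
  rows=[
    [[0, 0, 0.97], [-0.28, 0.36, 0.14], 0.7],
    [[0, 0, 0.97], [-0.26, 0.38, 0.14], 0.7],
    [[0, 0, 0.97], [-0.23, 0.4, 0.14], 0.7],
    [[0, 0, 0.97], [-0.2, 0.41, 0.14], 0.7],
    [[0, 0, 0.97], [-0.18, 0.43, 0.14], 0.7],
  ],
)

```text
t: 3.35
ee_pos: [416.7, 253.8, 133.6]
eef_rot: [0.0, 0.849, 0.529, 0.0]
force: [-0.2, 0.4, 0.4]
width: 61.8
grip_force: 0.0
```

>>> apply_moves(
  rows=[
    [[0, 0, 0.97], [-0.15, 0.44, 0.14], 0.7],
    [[0, 0, 0.97], [-0.12, 0.45, 0.14], 0.7],
    [[0, 0, 0.97], [-0.09, 0.45, 0.14], 0.7],
    [[0, 0, 0.97], [-0.05, 0.46, 0.14], 0.7],
    [[0, 0, 0.97], [-0.02, 0.46, 0.14], 0.7],
  ],
)

```text
t: 3.85
ee_pos: [466.2, 205.1, 112.6]
eef_rot: [0.0, 0.926, 0.379, 0.0]
force: [0.2, 0.0, -1.0]
width: 61.7
grip_force: 0.0
```

```bash
python3 - <<'E'
from h import *
cal=ctrl.calibration('wrist'); w=ctrl.snapshot('wrist'); t=ctrl.snapshot('top')
np.save('w.npy',w); np.savez('wcal.npz',**{k:np.array(v) for k,v in cal.items()})
m=np.hstack([w,t[60:384,120:400][:, :]. copy() if 0 else cv2.resize(t[90:290,170:370],(384,384))])
cv2.imwrite('pics/m1.png',cv2.resize(m[:,:,::-1],(798,342)))
print(ctrl.read_state()['ee_pos'])
E
```

```text
[466.37398448 204.70516384 112.29106296]
```

View pics/m1.png

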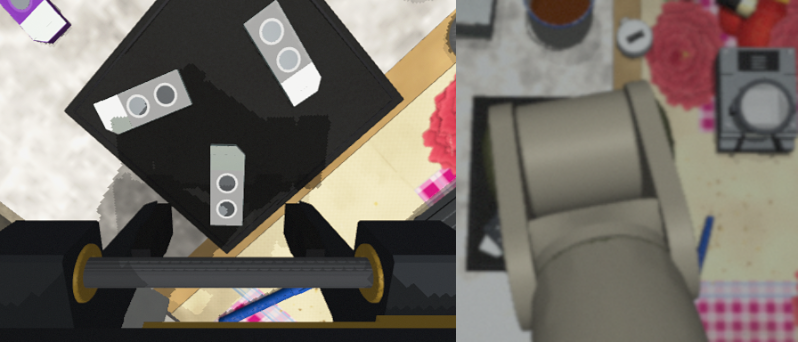

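The wrist view shows the target slide between the fingers, at (227,185) in the left panel. Its frosted end is up with the clip at upper right (240,148), which confirms label up. The top view is blocked by the arm. Next I'll refine the slide pose from this picture.

```bash
python3 - <<'E'
from h import *
np.set_printoptions(precision=1,suppress=True)
w=np.load('w.npy'); cal=dict(np.load('wcal.npz'))
g=cv2.cvtColor(w,cv2.COLOR_RGB2GRAY); x0,y0,x1,y1=215,145,300,262
c=cv2.resize(g[y0:y1,x0:x1],None,fx=4,fy=4,interpolation=cv2.INTER_CUBIC)
n,l,s,_=cv2.connectedComponentsWithStats((c>85).astype(np.uint8))
for i in range(1,n):
    if s[i,4]>2000:
        P=np.argwhere(l==i)[:,::-1]; print(s[i])
        W=np.array([ray(cal,(u+.5)/4-.5+x0,(v+.5)/4-.5+y0,13)[:2] for u,v in P])
        r=cv2.minAreaRect(W.astype(np.float32)); print(r, cv2.boxPoints(r))
cv2.imwrite('pics/x.png',c)
s,p,_=tool(); print(p, proj(cal,[p[0],p[1],p[2]]))
E
```

```text
[   84    71   158   363 51155]
((452.1448669433594, 192.54742431640625), (76.63949584960938, 30.38780975341797), 43.53400421142578) [[413.9 177.2]
 [434.8 155.1]
 [490.4 207.9]
 [469.5 230. ]]
[ 267  404   73   64 2436]
((445.35101318359375, 143.89874267578125), (14.543665885925293, 15.109636306762695), 44.5018424987793) [[434.9 144.2]
 [445.5 133.4]
 [455.8 143.6]
 [445.2 154.4]]
[466.4 204.7 112.3] [np.float64(256.79720665675364), np.float64(244.5872085283208)]
```

>>> apply_moves(
  rows=[
    [[0, 0, 0.25], [0.01, -0.03, 0.8], 0.7],
    [[0, 0, 0], [0, 0, 1], 0.7],
    [[0, 0, 0], [0, 0, 0.9], 0.7],
    [[0, 0, 0], [0, 0, 0.4], 0.7],
    [[0, 0, 0], [0, 0, 0.3], 0.7],
  ],
)

```text
t: 4.45
ee_pos: [465.1, 206.7, 10.4]
eef_rot: [-0.0, 0.928, 0.372, -0.0]
force: [0.4, -0.3, 0.7]
width: 61.8
grip_force: 0.0
```

>>> apply_moves(
  rows=[
    [[0, 0, 0], [0, 0, 0.1], 0.7],
    [[0, 0, 0], [0, 0, 0], 0.7],
  ],
)

```text
t: 4.65
ee_pos: [465.6, 206.6, 8.2]
eef_rot: [0.0, 0.928, 0.372, 0.0]
force: [-0.1, 0.5, -1.0]
width: 61.6
grip_force: 0.0
```

>>> apply_moves(
  rows=[
    [[0, 0, 0], [0, 0, 0.05], 0.7],
    [[0, 0, 0], [0, 0, 0], 0.3],
    [[0, 0, 0], [0, 0, 0], 0.0],
    [[0, 0, 0], [0, 0, 0], 0.0],
    [[0, 0, 0], [0, 0, 0], 0.0],
  ],
  newtons=30,
)

```text
t: 5.15
ee_pos: [465.4, 206.4, 6.4]
eef_rot: [0.0, 0.928, 0.372, 0.0]
force: [-0.5, 0.7, 0.4]
width: 31.8
grip_force: 0.0
```

>>> apply_moves(
  rows=[
    [[0, 0, 0], [0, 0, 0], 0.0],
    [[0, 0, 0], [0, 0, -0.3], 0.0],
    [[0, 0, 0], [0, 0, -0.7], 0.0],
    [[0, 0, 0], [0, 0, -1], 0.0],
    [[0, 0, 0], [0, 0, -1], 0.0],
  ],
)

```text
t: 5.65
ee_pos: [465.1, 206.4, 97.7]
eef_rot: [-0.0, 0.928, 0.372, -0.0]
force: [-0.4, 0.3, -0.6]
width: 29.3
grip_force: 30.0
```

```bash
python3 - <<'E'
from h import *
plan([430,-2,135],180,35)
E
```

```text
yaw0 43.64933689454673 turn units about tool z per row -0.9739333078960946
0 [-0.16  0.12 -0.04]
1 [-0.17  0.11 -0.04]
2 [-0.18  0.1  -0.04]
3 [-0.18  0.09 -0.04]
4 [-0.19  0.07 -0.04]
5 [-0.19  0.06 -0.04]
6 [-0.2   0.05 -0.04]
7 [-0.2   0.03 -0.04]
8 [-0.2   0.02 -0.04]
9 [-0.2   0.01 -0.04]
10 [-0.2  -0.01 -0.04]
11 [-0.2  -0.02 -0.04]
12 [-0.2  -0.03 -0.04]
13 [-0.2  -0.05 -0.04]
14 [-0.19 -0.06 -0.04]
15 [-0.19 -0.07 -0.04]
16 [-0.18 -0.09 -0.04]
17 [-0.18 -0.1  -0.04]
18 [-0.17 -0.11 -0.04]
19 [-0.16 -0.12 -0.04]
20 [-0.15 -0.13 -0.04]
21 [-0.14 -0.14 -0.04]
22 [-0.13 -0.15 -0.04]
23 [-0.12 -0.16 -0.04]
24 [-0.11 -0.17 -0.04]
25 [-0.1  -0.18 -0.04]
26 [-0.09 -0.18 -0.04]
27 [-0.07 -0.19 -0.04]
28 [-0.06 -0.19 -0.04]
29 [-0.05 -0.2  -0.04]
30 [-0.03 -0.2  -0.04]
31 [-0.02 -0.2  -0.04]
32 [-0.01 -0.2  -0.04]
33 [ 0.01 -0.2  -0.04]
34 [ 0.02 -0.2  -0.04]
```

>>> apply_moves(
  rows=[
    [[0, 0, -0.97], [-0.16, 0.12, -0.04], 0],
    [[0, 0, -0.97], [-0.17, 0.11, -0.04], 0],
    [[0, 0, -0.97], [-0.18, 0.1, -0.04], 0],
    [[0, 0, -0.97], [-0.18, 0.09, -0.04], 0],
    [[0, 0, -0.97], [-0.19, 0.07, -0.04], 0],
  ],
)

```text
t: 6.15
ee_pos: [460.3, 176.2, 102.9]
eef_rot: [0.0, 0.852, 0.524, 0.0]
force: [-0.2, 0.6, -0.3]
width: 29.5
grip_force: 30.0
```

>>> apply_moves(
  rows=[
    [[0, 0, -0.97], [-0.19, 0.06, -0.04], 0],
    [[0, 0, -0.97], [-0.2, 0.05, -0.04], 0],
    [[0, 0, -0.97], [-0.2, 0.03, -0.04], 0],
    [[0, 0, -0.97], [-0.2, 0.02, -0.04], 0],
    [[0, 0, -0.97], [-0.2, 0.01, -0.04], 0],
  ],
)

```text
t: 6.65
ee_pos: [455.3, 146.4, 108.8]
eef_rot: [0.0, 0.751, 0.66, 0.0]
force: [0.1, -0.4, -0.2]
width: 29.2
grip_force: 30.0
```

>>> apply_moves(
  rows=[
    [[0, 0, -0.97], [-0.2, -0.01, -0.04], 0],
    [[0, 0, -0.97], [-0.2, -0.02, -0.04], 0],
    [[0, 0, -0.97], [-0.2, -0.03, -0.04], 0],
    [[0, 0, -0.97], [-0.2, -0.05, -0.04], 0],
    [[0, 0, -0.97], [-0.19, -0.06, -0.04], 0],
  ],
)

```text
t: 7.15
ee_pos: [450.3, 116.5, 114.9]
eef_rot: [0.0, 0.629, 0.777, 0.0]
force: [-1.1, -0.2, -0.7]
width: 29.6
grip_force: 30.0
```

>>> apply_moves(
  rows=[
    [[0, 0, -0.97], [-0.19, -0.07, -0.04], 0],
    [[0, 0, -0.97], [-0.18, -0.09, -0.04], 0],
    [[0, 0, -0.97], [-0.18, -0.1, -0.04], 0],
    [[0, 0, -0.97], [-0.17, -0.11, -0.04], 0],
    [[0, 0, -0.97], [-0.16, -0.12, -0.04], 0],
  ],
)

```text
t: 7.65
ee_pos: [445.2, 86.6, 120.8]
eef_rot: [0.0, 0.489, 0.872, 0.0]
force: [0.0, 0.1, -0.2]
width: 29.2
grip_force: 30.0
```

>>> apply_moves(
  rows=[
    [[0, 0, -0.97], [-0.15, -0.13, -0.04], 0],
    [[0, 0, -0.97], [-0.14, -0.14, -0.04], 0],
    [[0, 0, -0.97], [-0.13, -0.15, -0.04], 0],
    [[0, 0, -0.97], [-0.12, -0.16, -0.04], 0],
    [[0, 0, -0.97], [-0.11, -0.17, -0.04], 0],
  ],
)

```text
t: 8.15
ee_pos: [440.0, 57.1, 126.8]
eef_rot: [0.0, 0.335, 0.942, 0.0]
force: [-0.0, 1.2, 0.5]
width: 29.4
grip_force: 30.0
```

>>> apply_moves(
  rows=[
    [[0, 0, -0.97], [-0.1, -0.18, -0.04], 0],
    [[0, 0, -0.97], [-0.09, -0.18, -0.04], 0],
    [[0, 0, -0.97], [-0.07, -0.19, -0.04], 0],
    [[0, 0, -0.97], [-0.06, -0.19, -0.04], 0],
    [[0, 0, -0.97], [-0.05, -0.2, -0.04], 0],
  ],
)

```text
t: 8.65
ee_pos: [434.7, 27.2, 132.8]
eef_rot: [0.0, 0.172, 0.985, 0.0]
force: [0.3, -0.2, -0.3]
width: 29.5
grip_force: 30.0
```

>>> apply_moves(
  rows=[
    [[0, 0, -0.97], [-0.03, -0.2, -0.04], 0],
    [[0, 0, -0.97], [-0.02, -0.2, -0.04], 0],
    [[0, 0, -0.97], [-0.01, -0.2, -0.04], 0],
    [[0, 0, -0.97], [0.01, -0.2, -0.04], 0],
    [[0, 0, -0.97], [0.02, -0.2, -0.04], 0],
  ],
)

```text
t: 9.15
ee_pos: [429.2, -2.4, 138.8]
eef_rot: [0.0, 0.003, 1.0, -0.0]
force: [-0.3, -1.0, -0.7]
width: 29.5
grip_force: 30.0
```

```bash
python3 - <<'E'
from h import *
print(ctrl.read_state())
cal=ctrl.calibration('wrist'); w=ctrl.snapshot('wrist'); np.save('w2.npy',w); np.savez('w2cal.npz',**{k:np.array(v) for k,v in cal.items()})
t=ctrl.snapshot('side'); np.save('s2.npy',t)
m=np.hstack([w,cv2.resize(t[50:240,60:250],(384,384))])
cv2.imwrite('pics/m2.png',cv2.resize(m[:,:,::-1],(798,342)))
E
```

```text
{'t': 9.15, 'qpos': array([-2.80132201e-01,  2.20345627e-01,  1.90635519e+00,  1.25548972e-05,
        1.01442794e+00, -1.84411432e+00]), 'joint_vel': array([-0.14559917, -0.03890994,  0.01509477, -0.00106878,  0.02485494,
       -0.81653624]), 'joint_efforts': array([ 9.58195031e-01, -3.17548406e+01, -2.13424319e+01, -2.81901791e-02,
        3.03728215e-02,  1.09147735e+00]), 'ee_pos': array([429.16129338,  -2.44847404, 138.82132557]), 'eef_rot': array([ 2.24577896e-04,  3.41041312e-03,  9.99994158e-01, -5.82405075e-05]), 'force': array([-0.27612236, -1.00200549, -0.68018186]), 'moment': array([-0.00042658,  0.05235461,  0.00372358]), 'grip_force': 29.992753565311432, 'width': 29.4658308935969}
```

View pics/m2.png

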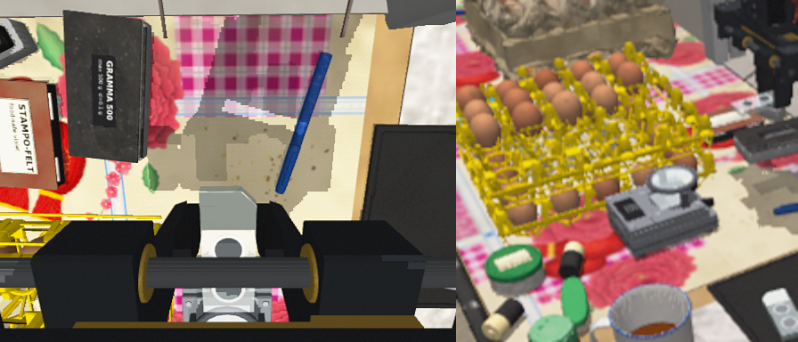

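Left panel: the slide is held between the fingers at (228,240), and the viewer is mostly hidden behind the gripper. I'll move forward and up so the wrist camera can see the viewer from above.

>>> apply_moves(
  rows=[
    [[0, 0, 0], [-0.6, 0, -0.8], 0],
    [[0, 0, 0], [-1, 0, -0.8], 0],
    [[0, 0, 0], [-1, 0, -0.4], 0],
    [[0, 0, 0], [-1, 0, 0], 0],
    [[0, 0, 0], [-1, 0, 0], 0],
  ],
)

```text
t: 9.75
ee_pos: [568.5, -3.2, 198.9]
eef_rot: [0.0, 0.006, 1.0, -0.0]
force: [-0.5, -0.8, -0.2]
width: 29.6
grip_force: 30.0
```

>>> apply_moves(
  rows=[
    [[0, 0, 0], [-1, 0, 0], 0],
    [[0, 0, 0], [-1, 0, 0], 0],
    [[0, 0, 0], [-0.4, 0, 0], 0],
    [[0, 0, 0], [0, 0, 0], 0],
    [[0, 0, 0], [0, 0, 0], 0],
  ],
)

```text
t: 10.25
ee_pos: [638.7, -4.0, 198.1]
eef_rot: [-0.0, 0.005, 1.0, 0.0]
force: [1.2, -0.3, -0.8]
width: 29.9
grip_force: 30.0
```

```bash
python3 - <<'E'
from h import *
s=ctrl.read_state(); print(s['ee_pos'],s['eef_rot'])
cal=ctrl.calibration('wrist'); w=np.mean([ctrl.snapshot('wrist').astype(float) for _ in range(2)],0).astype(np.uint8); np.save('w3.npy',w); np.savez('w3cal.npz',**{k:np.array(v) for k,v in cal.items()})
print(ctrl.boxes_of('viewer','wrist'))
cv2.imwrite('pics/w3.png',cv2.resize(w[:,:,::-1],(800,600)))
E
```

```text
[638.73010882  -3.96083263 198.08746871] [-3.74193574e-04  5.20738479e-03  9.99986370e-01  6.13806254e-05]
[{'location': [599.9, -4.3, 43.4], 'conf': 0.67}]
```

View pics/w3.png

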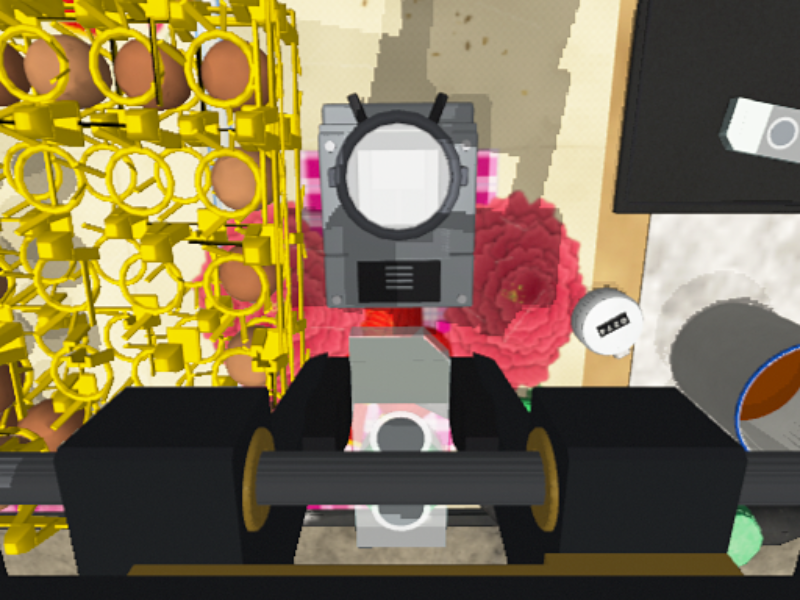

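The picture shows the viewer whole from above: body corners (320,103), (477,103), (468,305) and (330,305), lens ring centred at (399,175). The held slide's frosted end runs (350,335) to (450,360), with the clip on the right, so it is still label up.

```bash
python3 - <<'E'
from h import *
np.set_printoptions(precision=1,suppress=True)
cal=dict(np.load('w3cal.npz')); w=np.load('w3.npy'); g=cv2.GaussianBlur(cv2.cvtColor(w,cv2.COLOR_RGB2GRAY),(3,3),0).astype(float)
k=.64
for z in (35,40,45,50):
    print(z,[ray(cal,u*k,v*k,z)[:2] for u,v in [(320,103),(477,103),(330,305),(468,305)]])
print('panel z45',[ray(cal,u*k,v*k,45)[:2] for u,v in [(358,262),(441,262),(358,304),(441,304)]],'ring z76/65',ray(cal,399*k,175*k,76),ray(cal,399*k,175*k,65))
ht=ray
for z in (198,200,203,205): print('slide',z,[ray(cal,u*k,v*k,z)[:2] for u,v in [(350,335),(425,335),(450,362),(350,402),(450,402),(358,546),(446,546)]])
# tray rim near edge at right: vertical line u~298 vs 270
print('tray',[ray(cal,298*k,v*k,z)[:2] for v in (20,) for z in (60,70,80,90)])
E
```

```text
35 [array([544.3, -48.6]), array([545.2,  40.7]), array([664.9, -48.7]), array([665.7,  38.9])]
40 [array([544.6, -47.8]), array([545.5,  40. ]), array([663.3, -48. ]), array([664.1,  38.3])]
45 [array([545. , -47.1]), array([545.8,  39.2]), array([661.7, -47.2]), array([662.5,  37.6])]
50 [array([545.3, -46.4]), array([546.2,  38.5]), array([660.1, -46.5]), array([660.9,  36.9])]
panel z45 [array([634.8, -29.1]), array([635.3,  20.6]), array([661.2, -30. ]), array([661.7,  21. ])] ring z76/65 [582.2  -3.9  76. ] [582.9  -4.   65. ]
slide 198 [array([622.3, -19. ]), array([622.5,   3.9]), array([631.5,  11.6]), array([645. , -19.9]), array([645.3,  11.9]), array([700.9, -19.2]), array([701.2,  11.5])]
slide 200 [array([621.5, -18.8]), array([621.7,   3.8]), array([630.6,  11.4]), array([644. , -19.7]), array([644.2,  11.7]), array([699.1, -18.9]), array([699.3,  11.3])]
slide 203 [array([620.4, -18.5]), array([620.6,   3.6]), array([629.3,  11.1]), array([642.3, -19.3]), array([642.6,  11.4]), array([696.3, -18.6]), array([696.6,  11. ])]
slide 205 [array([619.6, -18.3]), array([619.8,   3.5]), array([628.4,  10.9]), array([641.2, -19.1]), array([641.5,  11.2]), array([694.5, -18.4]), array([694.7,  10.8])]
tray [array([506.9, -53.8]), array([508.9, -52.1]), array([511. , -50.3]), array([513.1, -48.5])]
```

```bash
python3 - <<'E'
from h import *
np.set_printoptions(precision=1,suppress=True)
cs=ctrl.calibration('side'); ct=ctrl.calibration('top'); cw=dict(np.load('w3cal.npz'))
for n,(u,v) in dict(upR=(480,205),upM=(280,258),upL=(75,310),loR=(500,262),loM=(280,330),postR=(485,165)).items():
    print(n,[(z,ray(cs,60+u/3.5,70+v/3.5,z)[:2].round(0).tolist()) for z in (0,20,40,60,70,80,90)])
print('wrist',[(z,[ray(cw,u*.64,v*.64,z)[:2].round(0).tolist() for u,v in ((298,20),(285,200),(258,20))]) for z in (0,40,70,90)])
a=np.load('top.npy'); w=np.load('w3.npy')
A=cv2.resize(a[40:215,355:430,::-1],None,fx=3.4,fy=3.4,interpolation=cv2.INTER_CUBIC)
s=np.load('s2.npy'); B=cv2.resize(s[80:190,50:220,::-1],None,fx=3.1,fy=3.1,interpolation=cv2.INTER_CUBIC)
H=max(A.shape[0],B.shape[0]); f=lambda x:cv2.copyMakeBorder(x,0,H-x.shape[0],0,0,cv2.BORDER_CONSTANT)
cv2.imwrite('pics/tray.png',np.hstack([f(A),f(B)])); print(A.shape,B.shape)
E
```

```text
upR [(0, [458.0, -182.0]), (20, [473.0, -150.0]), (40, [487.0, -117.0]), (60, [501.0, -84.0]), (70, [508.0, -68.0]), (80, [516.0, -52.0]), (90, [523.0, -35.0])]
upM [(0, [622.0, -195.0]), (20, [631.0, -162.0]), (40, [640.0, -128.0]), (60, [649.0, -95.0]), (70, [654.0, -79.0]), (80, [659.0, -62.0]), (90, [663.0, -46.0])]
upL [(0, [774.0, -209.0]), (20, [778.0, -176.0]), (40, [783.0, -142.0]), (60, [787.0, -109.0]), (70, [789.0, -92.0]), (80, [791.0, -75.0]), (90, [794.0, -58.0])]
loR [(0, [484.0, -96.0]), (20, [498.0, -66.0]), (40, [511.0, -36.0]), (60, [525.0, -6.0]), (70, [532.0, 9.0]), (80, [538.0, 24.0]), (90, [545.0, 39.0])]
loM [(0, [658.0, -101.0]), (20, [666.0, -71.0]), (40, [674.0, -41.0]), (60, [682.0, -11.0]), (70, [686.0, 4.0]), (80, [690.0, 19.0]), (90, [694.0, 34.0])]
postR [(0, [425.0, -240.0]), (20, [440.0, -206.0]), (40, [456.0, -171.0]), (60, [471.0, -137.0]), (70, [479.0, -119.0]), (80, [486.0, -102.0]), (90, [494.0, -85.0])]
wrist [(0, [[494.0, -65.0], [602.0, -80.0], [494.0, -89.0]]), (40, [[503.0, -57.0], [598.0, -71.0], [502.0, -79.0]]), (70, [[509.0, -52.0], [595.0, -65.0], [509.0, -71.0]]), (90, [[513.0, -48.0], [593.0, -60.0], [513.0, -66.0]])]
(595, 255, 3) (341, 527, 3)
```

View pics/tray.png

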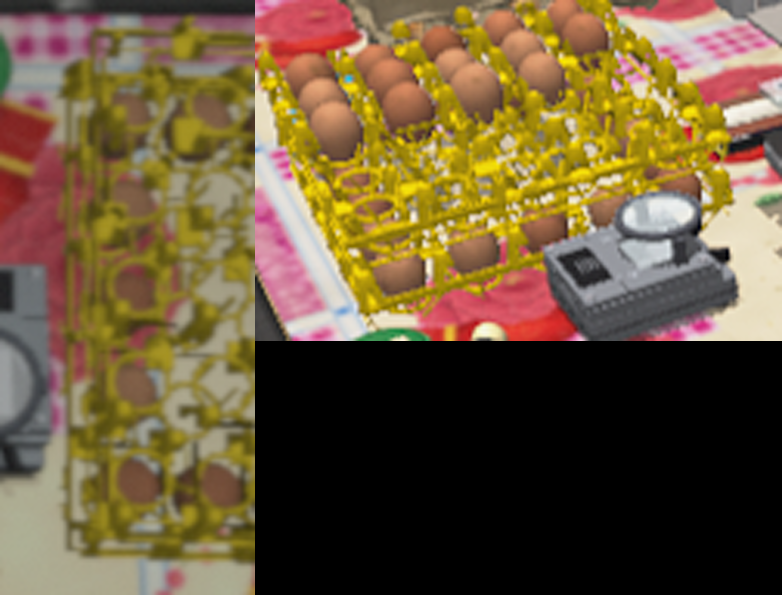

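The upper tray rail comes out at about 71 mm and its knobs at about 85 mm. The gripper body will be at about 95 mm with the slide at channel height, so it clears. Now I'll back off in front of the mouth and come down.

>>> apply_moves(
  rows=[
    [[0, 0, 0.15], [0.95, 0, 0], 0],
    [[0, 0, 0], [1, 0, 0], 0],
    [[0, 0, 0], [1, 0, 0], 0],
    [[0, 0, 0], [1, 0, 0], 0],
    [[0, 0, 0], [1, 0, 0], 0],
  ],
)

```text
t: 10.9
ee_pos: [489.0, -1.4, 198.5]
eef_rot: [0.0, 0.01, 1.0, -0.0]
force: [-1.2, -0.6, 0.5]
width: 29.7
grip_force: 30.0
```

>>> apply_moves(
  rows=[
    [[0, 0, 0], [1, 0, 0.3], 0],
    [[0, 0, 0], [0, 0, 0.9], 0],
    [[0, 0, 0], [0, 0, 1], 0],
    [[0, 0, 0], [0, 0, 1], 0],
    [[0, 0, 0], [0, 0, 0.8], 0],
  ],
)

```text
t: 11.4
ee_pos: [460.0, -0.8, 77.3]
eef_rot: [-0.0, 0.01, 1.0, 0.0]
force: [0.8, -0.0, -0.4]
width: 29.2
grip_force: 30.0
```

>>> apply_moves(
  rows=[
    [[0, 0, 0], [0, 0, 0.5], 0],
    [[0, 0, 0], [0, 0, 0.4], 0],
    [[0, 0, 0], [0, 0, 0.3], 0],
    [[0, 0, 0], [0, 0, 0.3], 0],
    [[0, 0, 0], [0, 0, 0], 0],
  ],
)

```text
t: 11.9
ee_pos: [460.3, -0.9, 32.7]
eef_rot: [-0.001, 0.01, 1.0, 0.0]
force: [0.3, -0.4, -0.3]
width: 29.3
grip_force: 30.0
```

```bash
python3 - <<'E'
from h import *
np.set_printoptions(precision=2,suppress=True)
for i in range(2):
    s=ctrl.read_state(); print(s['ee_pos'],s['eef_rot'],s['force'],s['grip_force'])
    im=snap('side',f's3_{i}',(60,60,330,240),2.9)
E
```

```text
[460.31  -0.9   32.65] [-0.    0.01  1.    0.  ] [ 0.33 -0.44 -0.28] 29.992717802524567
[460.66  -0.96  33.2 ] [-0.    0.01  1.    0.  ] [-0.31  0.57 -0.28] 29.992699921131134
```

View pics/s3_1.png

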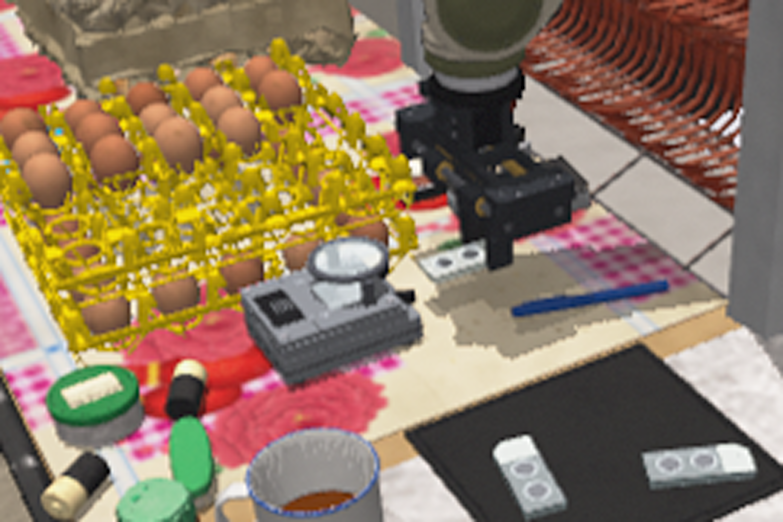

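The held slide is level in front of the viewer mouth, clear end at (425,270), and the gripper body is clear of the tray, whose knob is at (405,190). I'll correct y and z, then ease in.

>>> apply_moves(
  rows=[
    [[0, 0, 0], [-0.3, -0.055, 0.06], 0],
    [[0, 0, 0], [-0.3, 0, 0], 0],
    [[0, 0, 0], [-0.2, 0, 0], 0],
    [[0, 0, 0], [0, 0, 0], 0],
  ],
)

```text
t: 12.4
ee_pos: [485.8, -3.2, 31.5]
eef_rot: [0.0, 0.01, 1.0, -0.0]
force: [-1.8, 0.5, -0.4]
width: 29.6
grip_force: 30.0
```

>>> apply_moves(
  rows=[
    [[0, 0, 0], [-0.15, 0, 0], 0],
    [[0, 0, 0], [-0.15, 0, 0], 0],
    [[0, 0, 0], [-0.15, 0, 0], 0],
    [[0, 0, 0], [0, 0, 0], 0],
  ],
)

```text
t: 12.8
ee_pos: [498.8, -3.5, 31.5]
eef_rot: [0.0, 0.01, 1.0, -0.0]
force: [-0.1, 0.9, 0.3]
width: 29.5
grip_force: 30.0
```

>>> apply_moves(
  rows=[
    [[0, 0, 0], [-0.1, 0, 0], 0],
    [[0, 0, 0], [-0.1, 0, 0], 0],
    [[0, 0, 0], [0, 0, 0], 0],
  ],
)

```text
t: 13.1
ee_pos: [504.6, -3.6, 31.5]
eef_rot: [0.0, 0.01, 1.0, -0.0]
force: [-0.9, -0.3, -0.7]
width: 29.8
grip_force: 30.0
```

>>> apply_moves(
  rows=[
    [[0, 0, 0], [-0.1, 0, 0], 0],
    [[0, 0, 0], [-0.1, 0, 0], 0],
    [[0, 0, 0], [0, 0, 0], 0],
  ],
)

```text
t: 13.4
ee_pos: [510.6, -3.7, 31.5]
eef_rot: [0.0, 0.01, 1.0, -0.0]
force: [-0.7, 0.5, -0.5]
width: 29.4
grip_force: 30.0
```

>>> apply_moves(
  rows=[
    [[0, 0, 0], [-0.07, 0, 0], 0],
    [[0, 0, 0], [-0.07, 0, 0], 0],
    [[0, 0, 0], [0, 0, 0], 0],
  ],
)

```text
t: 13.7
ee_pos: [514.2, -3.7, 31.2]
eef_rot: [-0.001, 0.01, 1.0, 0.0]
force: [-4.1, -0.8, -0.9]
width: 29.9
grip_force: 30.0
```

>>> apply_moves(
  rows=[
    [[0, 0, 0], [-0.07, 0, 0], 0],
    [[0, 0, 0], [-0.07, 0, 0], 0],
    [[0, 0, 0], [0, 0, 0], 0],
  ],
)

```text
t: 14.0
ee_pos: [518.6, -3.7, 31.3]
eef_rot: [-0.0, 0.01, 1.0, 0.0]
force: [-4.4, 0.3, -0.1]
width: 29.5
grip_force: 30.0
```

Contact with the sprung carriage came at about x = 513 mm, so home should be near 523. I'll push in small steps until the force shows the hard stop.

>>> apply_moves(
  rows=[
    [[0, 0, 0], [-0.07, 0, 0], 0],
    [[0, 0, 0], [-0.04, 0, 0], 0],
    [[0, 0, 0], [0, 0, 0], 0],
  ],
  newtons=45,
)

```text
t: 14.3
ee_pos: [521.4, -3.8, 31.1]
eef_rot: [-0.001, 0.01, 1.0, 0.0]
force: [-6.3, -0.7, 0.5]
width: 29.4
grip_force: 45.0
```

>>> apply_moves(
  rows=[
    [[0, 0, 0], [-0.03, 0, 0], 0],
    [[0, 0, 0], [0, 0, 0], 0],
  ],
)

```text
t: 14.5
ee_pos: [521.5, -3.7, 30.9]
eef_rot: [-0.002, 0.01, 1.0, 0.0]
force: [-10.2, -0.1, 0.7]
width: 29.5
grip_force: 45.0
```

>>> apply_moves(
  rows=[
    [[0, 0, 0], [-0.03, 0, 0], 0],
    [[0, 0, 0], [0, 0, 0], 0],
  ],
)

```text
t: 14.7
ee_pos: [521.5, -3.7, 30.6]
eef_rot: [-0.003, 0.01, 1.0, 0.0]
force: [-13.6, -1.6, 2.3]
width: 29.1
grip_force: 45.0
```

>>> apply_moves(
  rows=[
    [[0, 0, 0], [0, 0, 0], 0],
    [[0, 0, 0], [0, 0, 0], 0],
    [[0, 0, 0], [0, 0, 0], 0],
  ],
)

```text
t: 15.0
ee_pos: [521.5, -3.7, 30.6]
eef_rot: [-0.003, 0.01, 1.0, 0.0]
force: [-14.0, -0.6, 2.4]
width: 29.1
grip_force: 45.0
```

```bash
python3 - <<'E'
from h import *
for i in range(4):
    s=ctrl.read_state(); print(s['ee_pos'].round(1),s['force'].round(1),s['width'])
    cal=ctrl.calibration('wrist'); w=ctrl.snapshot('wrist')
b=ctrl.snapshot('side')
m=np.hstack([w,cv2.resize(b[120:200,150:270],(576,384))])
cv2.imwrite('pics/fin.png',cv2.resize(m[:,:,::-1],(798,int(384*798/1088))))
s,p,r=tool()
# expected frost edge if the slide has not slipped: TCP x - 20 
print([proj(cal,[p[0]-19.4,p[1]+dy,p[2]+6.6]) for dy in (-15,7)])
E
```

```text
[521.5  -3.7  30.6] [-14.   -0.6   2.4] 29.132586662093626
[521.5  -3.7  30.6] [-13.6  -0.8   1.9] 29.288445695847784
[521.6  -3.7  30.7] [-13.1  -1.4   1.9] 29.120963524885873
[521.5  -3.7  30.7] [-14.1  -0.9   1.2] 29.439095707204416
[[np.float64(222.23579424746174), np.float64(213.74877243976263)], [np.float64(270.5601928387625), np.float64(212.90074803447777)]]
```

View pics/fin.png

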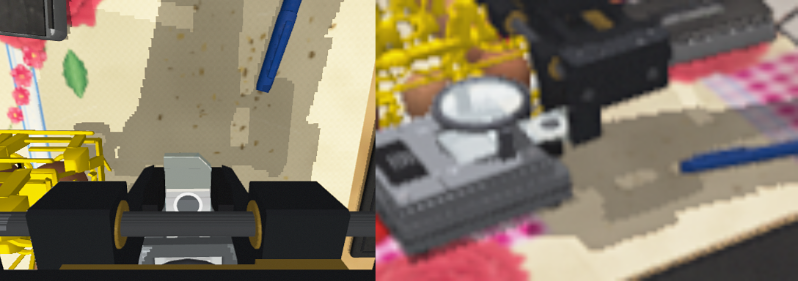

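The slide is in the mouth, with its frosted end at about (185,155) in the left panel, roughly 2 mm further back in the grip than expected. I'll press a little harder with a firmer grip to confirm that this is the stop.

>>> apply_moves(
  rows=[
    [[0, 0, 0], [0, 0, 0], 0],
    [[0, 0, 0], [-0.03, 0, 0], 0],
    [[0, 0, 0], [-0.03, 0, 0], 0],
    [[0, 0, 0], [0, 0, 0], 0],
  ],
  newtons=60,
)

```text
t: 15.65
ee_pos: [521.7, -3.6, 30.1]
eef_rot: [-0.005, 0.01, 1.0, 0.001]
force: [-21.2, -2.2, 2.9]
width: 28.7
grip_force: 60.0
```

```bash
python3 - <<'E'
from h import *
w=ctrl.snapshot('wrist'); cal=ctrl.calibration('wrist'); s,p,r=tool(); print(p,s['force'],s['eef_rot'])
for nm,g,c,pp in (('w3',np.load('w3.npy'),dict(np.load('w3cal.npz')),np.array([638.7,-4,198.1])),('now',w,cal,p)):
    col=g[195:232,228:262].mean((1,2)); i=np.argmax(abs(np.diff(col))); print(nm,195+i+.5,np.round(col[max(0,i-3):i+5]), ray(c,245,195+i+1,pp[2]+6.6)-pp)
E
```

```text
[521.68630263  -3.57782271  30.08089921] [-20.9386791   -2.16520748   3.29623773] [-5.37092606e-03  9.72693846e-03  9.99938134e-01  5.18553074e-04]
w3 214.5 [114. 113. 113. 126. 191. 158. 147. 148.] [-18.62441291  -4.76073368   6.6       ]
now 213.5 [120. 120. 119. 136. 187. 158. 149. 150.] [-19.06128329  -4.66003139   6.6       ]
```

```bash
python3 -c "
from plant import ctrl
print(ctrl.sign_off())"
```

```text
the job is handed in; nothing more can be done
None
```

I pushed the label-up slide into the viewer, clear end first, until it met a hard stop about 10 mm past first contact with the carriage; I handed the job in at about 15.7 s with the slide still gripped and pressed in at about 21 N, and left the two read slides where they lay.

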